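Find the loose anchor bolt and hold its cap open

TASK

First check the new brass spacer for the stand's loose bolt: slide the bench caliper's jaw shut until it presses on the upright sleeve, and leave it shut. Then tap the three anchor bolts of the green foot to find the loose one, which sinks a few millimetres, and lift the cap of that bolt only, well past 45 degrees. Finish while still holding that cap open in the gripper's fingers, with the other caps shut and the wrench, discs and oil bottle left where they are.

Things in the scene. Friction and masses are not known exactly. Their poses are not given: they have to be found in the camera images.
- foot: green cast foot of a cut-off stand, fixed: 110 x 320 mm, 30 thick, with a raised shaft support (66 high, shaft to 56) along its far edge. Origin on the table under the middle bolt; its y runs along the row of three bolts (100 apart), its x points from the knobs over the bolts to the hinges; z up. The foot's near edge lies at x = -30 mm, its far edge at +80
- caliper: bench caliper, fixed: dark base plate 200 x 90 x 10 mm, origin on the table under the plate's centre; the beam runs along its x. Fixed jaw at its +x end, inner face at x = +54 mm, 40 high; the sliding jaw is on the -x side of it and shuts towards +x
- jaw (a joint): travel of the sliding jaw in m, grows as it shuts (towards the caliper's +x). The gap between the jaws is 70 mm minus this; on the 24 mm sleeve it is shut at 0.046. It slides with about 1.5 N of friction and stays where it is left
- jaw_tab (a point): red thumb tab on the sliding jaw: upright plate 10 mm (along the caliper's x) x 26 (along y) x 32 high, from 40 to 72 mm above the table; this point is on its centre lines, 60 mm above the table. Everything else of the caliper is at most 41 mm high
- sleeve_center (a point): centre of a loose turned brass spacer sleeve, 24 mm across, 30 high, standing upright on the caliper's base plate between the jaws, not yet touching them
- bolt_1 (a joint): how far anchor bolt 1 has sunk, in m (0 at the start). A tight bolt gives less than 1 mm; the loose one slides down by 6 mm under about 2 N and stays down. Any of the three may be the loose one; all look the same
- bolt_1_top (a point): centre of the top of bolt 1's steel hexagon head, 18 mm across, 12 high, top 56 mm above the table and 16 mm above the cap's plate
- cap_1 (a joint): opening angle of the yellow dust cap of bolt 1: 0 shut, at most 1.25 rad; a light spring (about 1 N at the knob) and its weight shut it when let go
- cap_1_knob (a point): centre of the black round knob at the free (near) end of cap 1: a disc 20 mm across and 16 wide, its axis along the foot's y, flat faces to +y and -y to pinch; shut, 45 mm above the table with nothing but the table below it. Behind it a 10 mm wide neck, 32 long, leads to the cap's plate, 50 wide. The cap's hinge axis runs along the foot's y, 90 mm beyond the shut knob along the foot's x, 37 mm above the table
- bolt_2 (a joint): how far anchor bolt 2 has sunk, in m (0 at the start). A tight bolt gives less than 1 mm; the loose one slides down by 6 mm under about 2 N and stays down. Any of the three may be the loose one; all look the same
- bolt_2_top (a point): centre of the top of bolt 2's steel hexagon head, 18 mm across, 12 high, top 56 mm above the table and 16 mm above the cap's plate
- cap_2 (a joint): opening angle of the yellow dust cap of bolt 2: 0 shut, at most 1.25 rad; a light spring (about 1 N at the knob) and its weight shut it when let go
- cap_2_knob (a point): centre of the black round knob at the free (near) end of cap 2: a disc 20 mm across and 16 wide, its axis along the foot's y, flat faces to +y and -y to pinch; shut, 45 mm above the table with nothing but the table below it. Behind it a 10 mm wide neck, 32 long, leads to the cap's plate, 50 wide. The cap's hinge axis runs along the foot's y, 90 mm beyond the shut knob along the foot's x, 37 mm above the table
- bolt_3 (a joint): how far anchor bolt 3 has sunk, in m (0 at the start). A tight bolt gives less than 1 mm; the loose one slides down by 6 mm under about 2 N and stays down. Any of the three may be the loose one; all look the same
- bolt_3_top (a point): centre of the top of bolt 3's steel hexagon head, 18 mm across, 12 high, top 56 mm above the table and 16 mm above the cap's plate
- cap_3 (a joint): opening angle of the yellow dust cap of bolt 3: 0 shut, at most 1.25 rad; a light spring (about 1 N at the knob) and its weight shut it when let go
- cap_3_knob (a point): centre of the black round knob at the free (near) end of cap 3: a disc 20 mm across and 16 wide, its axis along the foot's y, flat faces to +y and -y to pinch; shut, 45 mm above the table with nothing but the table below it. Behind it a 10 mm wide neck, 32 long, leads to the cap's plate, 50 wide. The cap's hinge axis runs along the foot's y, 90 mm beyond the shut knob along the foot's x, 37 mm above the table
- wrench: steel open-ended wrench, 160 long, lying on the table; bystander, leave alone
- discs: grey stack of cut-off discs, 115 across, 12 high; bystander, leave alone. Origin at the centre of its underside
- oil: blue oil bottle, 60 across, 150 high; bystander, leave alone. Origin at the centre of its underside

How it is judged:
On the way, in this order (a step that is already met when the one before it is completed fails the run):
1. the caliper's sliding jaw is shut and presses on the sleeve with more than 1 N (value of joint jaw above 0.044 m and contact force between jaw and sleeve above 1 N), for 0.1 s.
2. the loose bolt has been found: it has sunk by more than 4 mm (value of joint any of bolt_1, bolt_2, bolt_3 above 0.004 m), for 0.1 s.
At the end, for the whole second after the job is handed in: The loose bolt is down by more than 4 mm, its cap stands open by more than 45 degrees (0.785 rad) and is held by the gripper's fingers (contact over 0.5 N), the two other caps are shut (under 0.1 rad); the caliper is still shut on the upright sleeve (within 2 mm) (((value of joint bolt_1 above 0.004 m and value of joint cap_1 above 0.785 rad and contact force between the fingers and cap_1 above 0.5 N and value of joint each of cap_2, cap_3 below 0.1 rad) or (value of joint bolt_2 above 0.004 m and value of joint cap_2 above 0.785 rad and contact force between the fingers and cap_2 above 0.5 N and value of joint each of cap_1, cap_3 below 0.1 rad) or (value of joint bolt_3 above 0.004 m and value of joint cap_3 above 0.785 rad and contact force between the fingers and cap_3 above 0.5 N and value of joint each of cap_1, cap_2 below 0.1 rad)) and value of joint jaw between 0.044 and 0.048 m and x of sleeve_center in the frame of caliper above 0.036 m and y of sleeve_center in the frame of caliper between -0.022 and 0.03 m and angle between sleeve_center's own z axis and vertical below 0.15 rad); the arm keeps its last pose, push and grip.
It fails at once if a cap is lifted although its bolt has not been found loose ((value of joint cap_1 above 0.3 rad and value of joint bolt_1 below 0.004 m) or (value of joint cap_2 above 0.3 rad and value of joint bolt_2 below 0.004 m) or (value of joint cap_3 above 0.3 rad and value of joint bolt_3 below 0.004 m)).
It fails at once if the wrench, the discs or the bottle is moved by more than 30 mm (distance of any of wrench, discs, oil from where it was at the start of the episode above 0.03 m).
It also fails if it takes over 53 s, if anything falls off the work surface, if the arm or the gripper's body presses on something with over 40 N, if the wrist force passes 120 N, or if a joint passes its speed limit or range.

ROBOT

A 7-joint arm with a two-finger parallel gripper is mounted at the origin on the work surface. World frame = base frame: x ahead of the robot, y to its left, z up, the work surface at z = 0. Lengths are in m, angles in rad, forces in N, time in s.
With the tool pointing down it reaches from about 0.35 to 0.9 m from the base axis. Payload 8.1 kg.
Tool frame: the origin (TCP) lies midway between the tips of the shut fingers; the grasp point (between the pads) lies arm.tcp_to_grasp behind it (arm.tcp_to_grasp is the distance from the TCP to the grasp point, in m); z points along the fingers, y is the line along which they close (so a half turn about z gives the same grasp; the last joint's range is limited). The gripper opens to 92 mm and grips with 3 to 60 N. Pads are 19 mm wide; open, the fingers measure 130 mm over their backs; the gripper's body (75 mm by 190 mm) begins 47 mm behind the grasp point.
Start: joints at [-1.251, 0.434, 0.025, 1.573, -0.012, 1.134, -0.075], TCP at [0.256, 0.57, 0.227] pointing down, gripper open.
Joint ranges: [-2.62, 2.62], [-0.44, 2.09], [-1.27, 1.32], [0.08, 2.57], [-1.32, 4.46], [0.12, 2], [-2.74, 2.74]. Speed limits (rad/s): [2.22, 2.22, 3.01, 3.01, 3.14, 3.14, 3.14].

INTERFACE

Orientations are given as a rotation vector (axis times angle).
In Python, from cell import observe, get_image, arm gives the robot as it stands. The module is installed in compiled form; this text tells all that it offers.
- The arm moves only by the tool drive_tool, never from a script. Its argument "steps" is a list of rows, each a list of 5 numbers: the closure, from 0 (fully open) to 1 (shut), then the shift along the world's x, y, z in mm, then the turn about the world's z in rad. In form: [[hand, x, y, z, roll], ...]. A call has 1 to 20 rows; each row shifts and turns the commanded pose from where the row before left it; what a row does not reach is not made up. A row lasts 1/12 s, in which the tool goes at most 41.7 mm and 7.16 degrees, less where a joint would pass 70% of its speed; a pose out of reach is approached as far as the arm can. A call with a gripper value outside its range is refused whole. The fingers move at their own pace and stop on an object; "grip_force" is the grip in N (left out, the last holds). Time passes only in rows, so rows that do not move let the fingers close. It gives the time, the measured TCP pose, the force, the opening and the grip force at its end, in the units of the state.
- observe(): the state, without advancing time (a new reading comes with each control period).
- get_image(name): name is "scene" or "top" or "wrist"; returns a dict with "image" (384x512x3 uint8, red, green, blue), "vfov" (degrees; the focal length in pixels is half the picture's height over the tangent of half this angle, whatever the lens; pixels are square), "cx", "cy" (the principal point, pixels), "k1" (the pictures are not rectified: a ray, as slopes to the right and down, at radius r is drawn at 1 + k1 r^2 times it, then the intrinsics apply), "xyz" and "attitude" of the camera in the world. Camera axes: x right, y down, z forward; pixel columns grow to the right and rows downward; lengths in m; the calibration is good to about 2 mm. A picture is of the moment at which its call begins. There is no depth.
- arm.sign_off(): hands the job in; it is judged then, once.
The state is a dict: "clock": time; "joints": joint angles; "dq": joint speeds; "joint_efforts": joint torques, N m; "position": TCP position; "ee_rot": TCP orientation; "force": force on the tool from outside, world axes, zero at the start; "ft_torque": the same for the moment, N m; "width": opening from 0.0 (shut) to 1.0 (fully open); "gripper_force": force on a finger pad.
Only numpy, scipy, OpenCV 4.12 (cv2) and the standard library are available. Lean on these libraries where they do the work, as an engineer would, in place of code of your own. Each camera call takes 0.05 s, during which the arm holds its last target. There are 200 camera calls.

## Working session

There is one attempt and no reset: what is moved stays moved. The work goes in short steps, Python scripts to look and compute and a tool call to move; the robot and the scene stay as the last step left them, time stands still between calls to the robot, and variables do not carry over. Pictures are saved under pics/ and viewed, at most 10 in all, crops included, and the job is handed in when it is done.

Besides the shell and the picture viewer there is one more tool, called after "Call:" as name(argument=value, ...), one argument or row to a line, values as JSON. drive_tool: Moves the arm, as the interface text tells. Its arguments: {"type":"object","properties":{"steps":{"type":"array"},"grip_force":{"type":"number"}},"required":["steps"]}

```bash
mkdir -p pics
cat > h.py <<'E'
import numpy as np, cv2
from scipy.spatial.transform import Rotation as R
from cell import observe, get_image, arm
def cam(n):
    d=get_image(n); d['R']=R.from_rotvec(d['attitude']).as_matrix() if np.size(d['attitude'])==3 else np.array(d['attitude']); return d
def ray(d,u,v):
    f=192/np.tan(np.radians(d['vfov'])/2); K=np.array([[f,0,d['cx']],[0,f,d['cy']],[0,0,1]])
    p=cv2.undistortPoints(np.array([[[u,v]]],float),K,np.array([d['k1'],0,0,0.]))[0,0]
    return d['R']@np.array([p[0],p[1],1])
def onz(d,u,v,z):
    r=ray(d,u,v); o=np.array(d['xyz']); return o+r*(z-o[2])/r[2]
def proj(d,P):
    f=192/np.tan(np.radians(d['vfov'])/2); c=d['R'].T@(np.array(P)-d['xyz']); s=c[:2]/c[2]; s=s*(1+d['k1']*(s@s)); return s*f+[d['cx'],d['cy']]
E
python3 - <<'E'
from h import *
s=observe();print(s, arm.tcp_to_grasp)
for n in("scene","top"):
    d=cam(n); print(n,{k:v for k,v in d.items() if k not in('image','R')}); cv2.imwrite(f'pics/{n}0.png',d['image'][...,::-1]); np.save(n,d,allow_pickle=True)
E
```

```text
{'clock': 0.0, 'joints': array([-1.25059906,  0.43528428,  0.02496201,  1.57412741, -0.01164879,
        1.1339732 , -0.075128  ]), 'dq': array([-0.00022099,  0.00058082,  0.0003286 , -0.00100136, -0.00027772,
        0.00153974,  0.00097836]), 'joint_efforts': array([-4.93727657e-04, -6.67837715e+01,  9.84429494e-01, -3.14462435e+01,
       -6.06928929e-02,  4.28438641e-02,  2.60719889e-04]), 'position': array([0.25626301, 0.56947218, 0.22589502]), 'ee_rot': array([-6.59308270e-01, -3.07137868e+00,  2.55841193e-03]), 'force': array([-0.51684678, -0.62417836,  0.38148174]), 'ft_torque': array([-0.0247828 ,  0.02633207,  0.00701723]), 'gripper_force': 0.0, 'width': 0.9969138451367779} 0.0188
scene {'vfov': 48.65565289990974, 'cx': 256.46685372184123, 'cy': 194.3628541471009, 'k1': -0.05321534553557661, 'xyz': array([ 1.19477284, -0.74038276,  0.86619063]), 'attitude': array([-2.10741196, -0.80249184,  0.37837444])}
top {'vfov': 44.41549533258188, 'cx': 255.91787653689298, 'cy': 182.6263963662596, 'k1': -0.1602570289515489, 'xyz': array([0.27250976, 0.05124019, 1.25292793]), 'attitude': array([-1.99965097,  2.22460171, -0.23352414])}
```

View pics/top0.png

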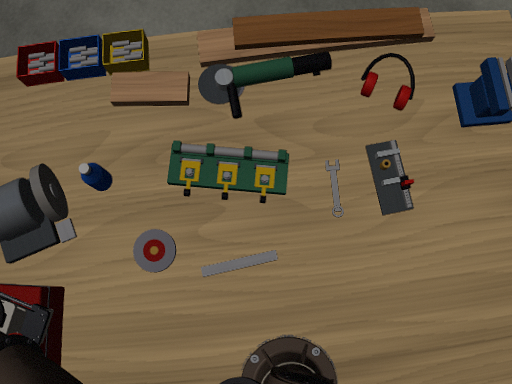

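View pics/scene0.png

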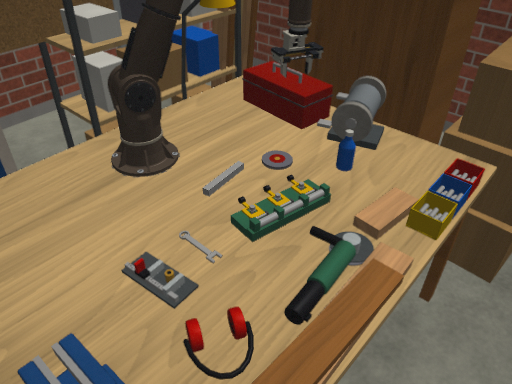

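Top view: the foot is centred near (228,170), with knobs at (187,192), (226,195) and (263,198). The caliper is near (390,177), with the red tab at (407,183), the sleeve at (386,163) and the fixed jaw at the upper end.

Run:
```python
from h import *
D={n:np.load(n+'.npy',allow_pickle=True).item() for n in('top','scene')}
def blobs(d,m,box,mn=8):
    M=np.zeros(m.shape,np.uint8);x0,y0,x1,y1=box;M[y0:y1,x0:x1]=m[y0:y1,x0:x1]
    n,l,s,c=cv2.connectedComponentsWithStats(M); return [(c[i].round(1),s[i]) for i in range(1,n) if s[i][4]>=mn]
d=D['top'];h=cv2.cvtColor(d['image'],cv2.COLOR_RGB2HSV);H,S,V=[h[...,i].astype(int) for i in range(3)]
fb=(160,135,300,205);cb=(360,135,420,220)
for c,s in blobs(d,(V<45),fb,6):print('dark',c,s,onz(d,*c,.05).round(4))
for c,s in blobs(d,(H>20)&(H<35)&(S>150)&(V>120),fb):print('yel',c,s,onz(d,*c,.04).round(4))
for c,s in blobs(d,(S<60)&(V>90),fb):print('grey',c,s,onz(d,*c,.056).round(4))
for c,s in blobs(d,((H<8)|(H>172))&(S>150)&(V>80),cb):print('red',c,s,onz(d,*c,.07).round(4))
for c,s in blobs(d,(H>10)&(H<25)&(S>120)&(V>60),(375,150,400,175)):print('brass',c,s,onz(d,*c,.04).round(4))
g=((H>60)&(H<95)&(S>100)&(V>30)).astype(np.uint8);M=np.zeros_like(g);M[135:205,160:300]=g[135:205,160:300]
r=cv2.minAreaRect(cv2.findNonZero(M));print(r);[print('fc',p,onz(d,*p,.03).round(4)) for p in cv2.boxPoints(r)]
a=cv2.resize(d['image'][135:220,160:300],None,fx=5,fy=5,interpolation=2);b=cv2.resize(d['image'][135:220,362:420],None,fx=5,fy=5,interpolation=2)
d=D['scene'];c=cv2.resize(d['image'][175:240,225:335],None,fx=5,fy=5,interpolation=2);e=cv2.resize(d['image'][245:310,115:205],None,fx=5,fy=5,interpolation=2)
def pad(x,w,hh):return cv2.copyMakeBorder(x,0,hh-x.shape[0],0,w-x.shape[1],0)
I=np.vstack([np.hstack([pad(a,700,425),pad(b,450,425)]),np.hstack([pad(c,700,325),pad(e,450,325)])])
cv2.imwrite('pics/crops.png',cv2.resize(I,None,fx=.69,fy=.69)[...,::-1]);
```

```text
dark [177.7 150.2] [173 142  10  12  43] [0.6381 0.2236 0.05  ]
dark [209.7 154.5] [204 152  11   5  36] [0.6169 0.1393 0.05  ]
dark [218.5 157. ] [216 157   6   1   6] [0.6075 0.1166 0.05  ]
dark [232.5 156. ] [230 156   6   1   6] [0.6062 0.0794 0.05  ]
dark [247.4 158.1] [239 156  17   5  45] [0.5963 0.0408 0.05  ]
dark [201.7 161.7] [201 159   2   6   7] [0.5995 0.1621 0.05  ]
dark [229.5 158. ] [226 158   8   1   8] [0.6016 0.0879 0.05  ]
dark [280.7 161. ] [273 159  15   5  39] [ 0.579  -0.0459  0.05  ]
dark [263. 161.] [260 161   7   1   7] [0.584  0.0006 0.05  ]
dark [238.8 165. ] [238 162   2   6   8] [0.58   0.0653 0.05  ]
dark [176.4 183.8] [168 182  18   4  35] [0.547  0.2334 0.05  ]
dark [206.5 186.5] [191 185  32   4  62] [0.5313 0.155  0.05  ]
dark [186.4 191.9] [184 189   6   7  41] [0.5226 0.2087 0.05  ]
dark [244.  189.8] [228 188  33   5  65] [0.5122 0.0583 0.05  ]
dark [224.5 195.8] [222 193   6   7  40] [0.5017 0.1104 0.05  ]
dark [275.8 192.8] [266 192  20   3  34] [ 0.4954 -0.0232  0.05  ]
dark [262.6 199. ] [260 196   6   7  35] [0.4828 0.0128 0.05  ]
yel [189
[... 493 characters left out ...]
3  0.056 ]
grey [265.5 165.9] [257 165  18   3  31] [ 0.5685 -0.0042  0.056 ]
grey [188.5 170.6] [186 168   6   6  28] [0.5775 0.1981 0.056 ]
grey [226.1 174. ] [223 172   7   5  28] [0.5578 0.1006 0.056 ]
grey [264.5 177.7] [261 175   8   7  36] [0.5373 0.0019 0.056 ]
red [409.  180.9] [405 179   9   5  35] [ 0.4856 -0.3733  0.07  ]
brass [385.1 163.3] [380 159  11   9  64] [ 0.5459 -0.3265  0.04  ]
((227.7814483642578, 166.45834350585938), (118.510498046875, 42.5212287902832), 5.079607963562012)
fc [166.8765  182.38902] [0.5581 0.2618 0.03  ]
fc [170.64133 140.03477] [0.6751 0.2439 0.03  ]
fc [288.6864  150.52766] [ 0.6109 -0.0725  0.03  ]
fc [284.92157 192.88191] [ 0.4964 -0.0485  0.03  ]
```

View pics/crops.png

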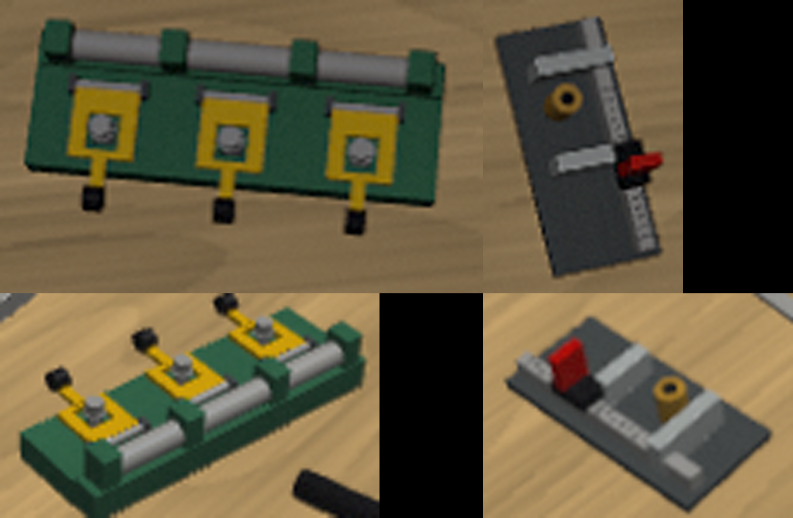

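The crops confirm the layout: all caps shut, the sleeve loose between the jaws, and the red tab on the sliding jaw at the beam side.

Run:
```python
from h import *
D={n:np.load(n+'.npy',allow_pickle=True).item() for n in('top','scene')}
def tri(ps):
    A=0;b=0
    for n,p in ps:
        r=ray(D[n],*p);r/=np.linalg.norm(r);P=np.eye(3)-np.outer(r,r);A=A+P;b=b+P@D[n]['xyz']
    return np.linalg.solve(A,b)
def mask(n,f,box):
    h=cv2.cvtColor(D[n]['image'],cv2.COLOR_RGB2HSV);H,S,V=[h[...,i].astype(int) for i in range(3)];m=f(H,S,V);v,u=np.nonzero(m);k=(u>=box[0])&(v>=box[1])&(u<box[2])&(v<box[3]);return u[k],v[k]
red=lambda H,S,V:((H<8)|(H>172))&(S>140)&(V>60)
P=[]
for n,b in(('top',(360,135,420,220)),('scene',(115,245,205,310))):
    u,v=mask(n,red,b);print(n,u.min(),u.max(),v.min(),v.max());P.append((n,(u.mean(),v.mean())))
print('tab',tri(P).round(4))
P=[('top',(366,146)),('top',(382.9,214.7)),('top',(395.3,139.9))]
c=[onz(D[n],*p,.01) for n,p in P];print(np.round(c,4)); e=c[0]-c[1];print('L',np.linalg.norm(e),'yaw',np.arctan2(e[1],e[0]),'w',np.linalg.norm(c[2]-c[0]), 'centre',(c[1]+c[2])/2)
# knob by triangulation in scene
dk=lambda H,S,V:(V<40)
for n,b in(('scene',(225,170,335,240)),):
    h=D[n]['image'].max(2);M=np.zeros(h.shape,np.uint8);M[b[1]:b[3],b[0]:b[2]]=(h[b[1]:b[3],b[0]:b[2]]<45)
    N,l,s,c=cv2.connectedComponentsWithStats(M)
    K=[c[i] for i in range(1,N) if s[i][4]>15];print(np.round(K,1))
for T in((186.4,191.9),(224.5,195.8),(262.6,199)):
    print([tri([('top',T),('scene',k)]).round(4).tolist() for k in K if abs(tri([('top',T),('scene',k)])[2]-.045)<.02])
print('y dir', 2*0, R.from_rotvec(observe()['ee_rot']).as_matrix()[:,1])
```

```text
top 401 413 179 185
scene 134 144 258 272
tab [ 0.4861 -0.3727  0.0603]
[[ 0.6072 -0.2903  0.01  ]
 [ 0.412  -0.3066  0.01  ]
 [ 0.6165 -0.3765  0.01  ]]
L 0.1958928337370923 yaw 0.0832803455555779 w 0.08674994328469542 centre [ 0.51427582 -0.34153929  0.01      ]
[[289.6 177.5]
 [266.  188.3]
 [240.9 199.6]
 [232.8 220.6]
 [251.5 225.3]
 [244.6 231. ]
 [321.4 233.7]]
[[0.5223, 0.2083, 0.0467]]
[[0.5019, 0.11, 0.0459]]
[[0.4828, 0.012, 0.0467]]
y dir 0 [ 0.41030915  0.91194545 -0.00137373]
```

Call:
drive_tool(
  steps=[
    [1,14,-38,0,0],
    [1,14,-38,0,0],
    [1,14,-38,0,0],
    [1,14,-38,0,0],
    [1,14,-38,0,0],
    [1,14,-38,0,0],
    [1,14,-38,0,0],
    [1,14,-38,0,0],
    [1,14,-38,0,0],
    [1,14,-38,0,0],
    [1,4,-38,0,0.1],
    [1,4,-38,0,0.1],
    [1,4,-38,0,0.1],
    [1,4,-38,0,0.1],
    [1,4,-38,0,0.1],
    [1,4,-38,0,0],
  ],
  grip_force=20,
)

```text
clock: 1.43
position: [0.4197, -0.0326, 0.2267]
ee_rot: [-0.103, 3.14, 0.001]
force: [1.4, 0.5, -0.1]
width: 0.003
gripper_force: 0.0
```

Call:
drive_tool(
  steps=[
    [1,2,-38,0,0],
    [1,2,-38,0,0],
    [1,2,-38,0,0],
    [1,2,-38,0,0],
    [1,2,-38,0,0],
    [1,2,-38,0,0],
    [1,2,-38,0,0],
    [1,0,-38,0,0],
    [1,0,-36,0,0],
    [1,0,0,-40,0],
    [1,0,0,-40,0],
    [1,0,0,-30,0],
    [1,0,0,0,0],
    [1,0,0,0,0],
  ],
)

```text
clock: 2.6
position: [0.4331, -0.3706, 0.1159]
ee_rot: [0.092, -3.137, -0.003]
force: [-0.2, -0.2, 0.7]
width: 0.003
gripper_force: 0.0
```

Run:
```python
from h import *
print(observe()['position'],observe()['force'])
d=cam('wrist');e=cam('scene');t=cam('top')
I=[d['image'],cv2.resize(e['image'][225:321,95:223],(512,384),interpolation=2)]
cv2.imwrite('pics/a.png',cv2.resize(np.hstack(I),(800,300))[...,::-1])
```

```text
[ 0.43308749 -0.37058984  0.11590389] [-0.21017797 -0.18360572  0.70954753]
```

View pics/a.png

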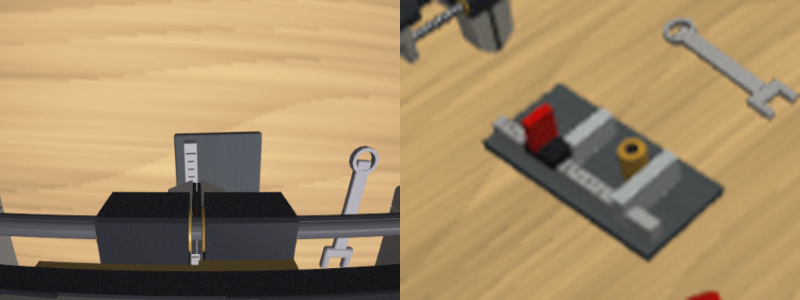

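The wrist view looks backwards, with the beam in line with the fingers at column 190. The scene crop shows the fingers clear of the tab. Next I descend and push.

Call:
drive_tool(
  steps=[
    [1,0,0,-30,0],
    [1,0,-1,-32,0],
    [1,0,0,0,0],
    [1,10,1,0,0],
    [1,10,1,0,0],
    [1,8,1,0,0],
    [1,5,0,0,0],
    [1,5,1,0,0],
    [1,5,0,0,0],
    [1,0,0,0,0],
  ],
)

```text
clock: 3.58
position: [0.4784, -0.368, 0.0551]
ee_rot: [-0.095, 3.139, -0.001]
force: [-0.2, 0.2, -0.1]
width: 0.007
gripper_force: 0.0
```

Call:
drive_tool(
  steps=[
    [1,5,0.5,0,0],
    [1,5,0.5,0,0],
    [1,5,0.5,0,0],
    [1,5,0.5,0,0],
  ],
)

```text
clock: 3.92
position: [0.4974, -0.3665, 0.0548]
ee_rot: [0.092, -3.14, 0.0]
force: [-2.5, -1.0, 1.1]
width: 0.006
gripper_force: 1.0
```

Call:
drive_tool(
  steps=[
    [1,4,0.4,0,0],
    [1,4,0.4,0,0],
  ],
)

```text
clock: 4.08
position: [0.5053, -0.3656, 0.0547]
ee_rot: [0.093, -3.14, 0.0]
force: [-2.5, -1.3, 1.1]
width: 0.005
gripper_force: 1.2
```

Call:
drive_tool(
  steps=[
    [1,4,0.4,0,0],
    [1,0,0,0,0],
  ],
)

```text
clock: 4.25
position: [0.507, -0.3655, 0.0545]
ee_rot: [0.091, -3.137, -0.001]
force: [-8.4, -0.9, 5.5]
width: 0.004
gripper_force: 4.5
```

Call:
drive_tool(
  steps=[
    [1,0,0,0,0],
    [1,0,0,0,0],
  ],
)

```text
clock: 4.42
position: [0.507, -0.3655, 0.0545]
ee_rot: [0.091, -3.137, -0.001]
force: [-8.2, -1.0, 4.0]
width: 0.006
gripper_force: 4.2
```

Run:
```python
from h import *
print(observe()['position'],observe()['force'])
e=cam('scene');t=cam('top')
I=[cv2.resize(t['image'][135:219,350:434],(400,400),interpolation=2),cv2.resize(e['image'][235:325,105:195],(400,400),interpolation=2)]
cv2.imwrite('pics/b.png',np.hstack(I)[...,::-1])
```

```text
[ 0.50702591 -0.36547097  0.05454762] [-8.17361919 -0.99265944  3.99796013]
```

View pics/b.png

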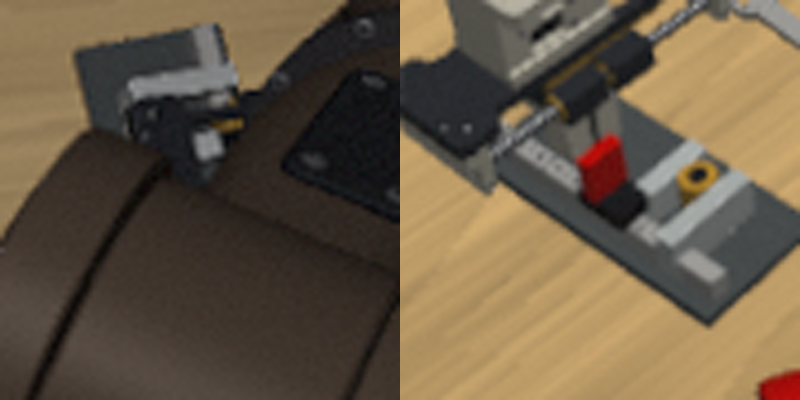

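The crop shows the sleeve upright and clamped between both jaws, with fingers and tab in contact; the 8 N push agrees. I'll retreat and go to the right-hand bolt.

Call:
drive_tool(
  steps=[
    [1,-8,-1,0,0],
    [1,-10,-1,0,0],
    [1,0,0,35,0],
    [1,0,0,35,0],
    [1,5,37,0,-0.065],
    [1,5,37,0,-0.065],
    [1,5,37,0,-0.065],
    [1,5,37,0,-0.065],
    [1,5,37,0,0],
    [1,5,37,0,0],
    [1,5,37,0,0],
    [1,5,37,0,0],
    [1,5,37,0,0],
    [1,3,37,0,0],
    [1,0,0,0,0],
    [1,0,0,0,0],
  ],
)

```text
clock: 5.85
position: [0.5389, 0.006, 0.1245]
ee_rot: [-0.306, -3.126, -0.002]
force: [-0.2, -0.8, 0.2]
width: 0.005
gripper_force: 0.0
```

Run:
```python
from h import *
s=observe();print(s['position'],s['force'],R.from_rotvec(s['ee_rot']).as_matrix()[:,1])
e=cam('scene');w=cam('wrist');t=cam('top')
np.save('w',w,allow_pickle=True)
for P in((.537,.002,.056),(.558,.1006,.056)): print(proj(w,P))
I=[w['image'],cv2.resize(e['image'][160:256,220:348],(512,384),interpolation=2)]
cv2.imwrite('pics/c.png',cv2.resize(np.hstack(I),(800,300))[...,::-1])
```

```text
[0.53890219 0.006018   0.12450908] [-0.15337777 -0.77776832  0.1642852 ] [0.19403048 0.9809948  0.00117396]
[249.12970721 204.42227084]
[391.55010749 205.72198568]
```

View pics/c.png

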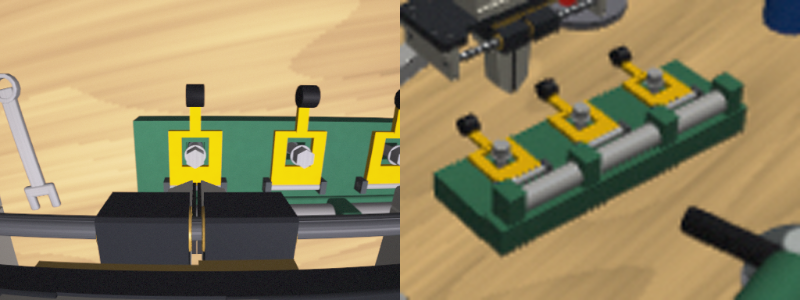

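The wrist view shows the right bolt at about (250,198) px, within 4 mm of the estimate, and all three knobs look free. Tapping it now.

Call:
drive_tool(
  steps=[
    [1,-4,-4,-30,0],
    [1,0,0,-30,0],
    [1,0,0,-5,0],
    [1,0,0,-2,0],
    [1,0,0,-2,0],
    [1,0,0,0,0],
  ],
)

```text
clock: 6.5
position: [0.5359, -0.0017, 0.0567]
ee_rot: [0.316, 3.124, 0.0]
force: [-0.2, 0.6, 0.4]
width: 0.004
gripper_force: 0.0
```

Call:
drive_tool(
  steps=[
    [1,0,0,-1,0],
    [1,0,0,-1,0],
    [1,0,0,0,0],
  ],
)

```text
clock: 6.75
position: [0.5363, -0.0013, 0.0557]
ee_rot: [0.315, 3.123, 0.001]
force: [-4.3, -0.6, 14.7]
width: 0.007
gripper_force: 7.5
```

Right bolt is tight (14.7 N without sinking). Middle bolt next.

Call:
drive_tool(
  steps=[
    [1,0,0,16,0],
    [1,7,34,0,0],
    [1,7,34,0,0],
    [1,6,33,0,0],
    [1,0,0,0,0],
    [1,0,0,-11,0],
    [1,0,0,-2,0],
    [1,0,0,0,0],
  ],
)

```text
clock: 7.42
position: [0.5548, 0.0991, 0.0564]
ee_rot: [-0.317, -3.125, 0.0]
force: [-0.4, 0.6, -0.1]
width: 0.004
gripper_force: 0.0
```

Call:
drive_tool(
  steps=[
    [1,0,0,-2,0],
    [1,0,0,-2,0],
    [1,0,0,0,0],
  ],
)

```text
clock: 7.67
position: [0.5554, 0.0986, 0.0553]
ee_rot: [0.319, 3.125, 0.003]
force: [-10.4, 0.2, 34.9]
width: 0.004
gripper_force: 17.3
```

Middle bolt is tight too. Tapping the left one gently.

Call:
drive_tool(
  steps=[
    [1,0,0,16,0],
    [1,7,33,0,0],
    [1,7,33,0,0],
    [1,6,32,0,0],
    [1,0,0,0,0],
    [1,0,0,-9,0],
    [1,0,0,-2,0],
    [1,0,0,-2,0],
    [1,0,0,-1,0],
    [1,0,0,0,0],
  ],
)

```text
clock: 8.5
position: [0.5749, 0.1963, 0.0545]
ee_rot: [-0.318, -3.125, 0.001]
force: [0.1, -0.9, -0.4]
width: 0.004
gripper_force: 0.0
```

Call:
drive_tool(
  steps=[
    [1,0,0,-2,0],
    [1,0,0,-2,0],
    [1,0,0,0,0],
  ],
)

```text
clock: 8.75
position: [0.5752, 0.1975, 0.0506]
ee_rot: [0.316, 3.125, -0.0]
force: [0.5, -0.7, 0.2]
width: 0.007
gripper_force: 0.0
```

Call:
drive_tool(
  steps=[
    [1,0,0,-1.5,0],
    [1,0,0,-1,0],
    [1,0,0,0,0],
  ],
)

```text
clock: 9.0
position: [0.5756, 0.1977, 0.0501]
ee_rot: [0.315, 3.125, 0.002]
force: [-5.9, -2.9, 21.8]
width: 0.008
gripper_force: 10.7
```

Left bolt sank to z = 50 mm and then stopped hard, so it is the loose one. I'll go to its knob with the gripper open.

Call:
drive_tool(
  steps=[
    [1,0,0,30,0],
    [0,0,0,30,0],
    [0,-27,6,0,0],
    [0,-27,5,0,0],
    [0,0,0,-15,0],
    [0,0,0,0,0],
    [0,0,0,0,0],
  ],
)

```text
clock: 9.58
position: [0.5209, 0.2091, 0.0931]
ee_rot: [-0.314, -3.125, 0.001]
force: [1.5, 0.3, -0.5]
width: 0.394
gripper_force: 0.0
```

Run:
```python
from h import *
s=observe();print(s['position'],s['force'],s['width'],R.from_rotvec(s['ee_rot']).as_matrix()[:,1])
e=cam('scene');w=cam('wrist')
print(proj(w,(.5223,.2083,.045)),proj(w,s['position']))
M=(w['image'].max(2)<45).astype(np.uint8);n,l,st,c=cv2.connectedComponentsWithStats(M)
for i in range(1,n):
    if 60<st[i][4]<4000: print(st[i],c[i].round(1),onz(w,*c[i],.045).round(4))
I=[w['image'],cv2.resize(e['image'][150:246,220:348],(512,384),interpolation=2)]
cv2.imwrite('pics/d.png',cv2.resize(np.hstack(I),(800,300))[...,::-1])
```

```text
[0.52088436 0.20910549 0.09311093] [ 1.48733475  0.25846679 -0.50983165] 0.3937638217352508 [ 1.98971950e-01  9.80005092e-01 -4.26874250e-04]
[251.37774934 217.58297169] [252.34614333 248.45516345]
[ 83 203  34  30 903] [ 99.8 216.8] [0.5023 0.1113 0.045 ]
[240 202  28  31 637] [252.4 216. ] [0.5214 0.2092 0.045 ]
[185 233  30  47 476] [205.9 261. ] [0.5467 0.1722 0.045 ]
[264 232  67  48 580] [297.  262.7] [0.5602 0.2318 0.045 ]
[  21  245  154   43 3522] [114.4 262.2] [0.5357 0.1103 0.045 ]
[ 328  246  184   53 3560] [389.2 262.8] [0.5736 0.2938 0.045 ]
[162 309  19  29 300] [172.1 327.9] [0.595  0.1346 0.045 ]
[322 308  20  30 328] [329.6 325.6] [0.6159 0.2471 0.045 ]
```

View pics/d.png

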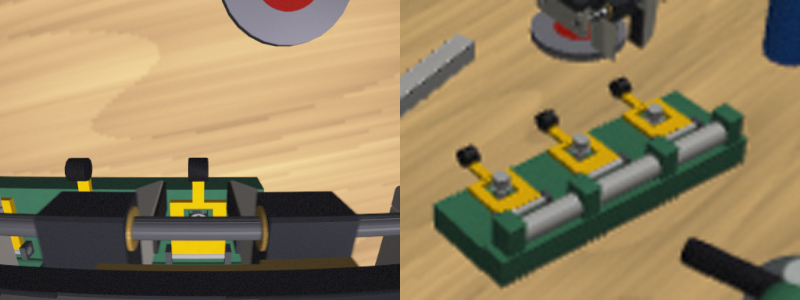

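Knob at (252,216) px, i.e. (0.521, 0.209), right under the gripper. Descend and pinch.

Call:
drive_tool(
  steps=[
    [0.5,0,0,-30,0],
    [0.5,0,0,-25,0],
    [0.5,0,0,-11,0],
    [0.5,0,0,0,0],
    [1,0,0,0,0],
    [1,0,0,0,0],
    [1,0,0,0,0],
    [1,0,0,0,0],
    [1,0,0,0,0],
    [1,0,0,0,0],
  ],
  grip_force=25,
)

```text
clock: 10.52
position: [0.5217, 0.2101, 0.028]
ee_rot: [0.314, 3.124, 0.003]
force: [1.1, 4.2, 0.6]
width: 0.172
gripper_force: 25.0
```

Call:
drive_tool(
  steps=[
    [1,1.3,-0.3,9.4,0],
    [1,2.3,-0.5,9.2,0],
    [1,3.2,-0.7,8.9,0],
    [1,4.1,-0.8,8.5,0],
    [1,5,-1,8,0],
    [1,0,0,0,0],
  ],
)

```text
clock: 11.02
position: [0.5376, 0.2069, 0.0728]
ee_rot: [0.314, 3.125, 0.003]
force: [-1.3, 5.3, 0.2]
width: 0.167
gripper_force: 25.0
```

Call:
drive_tool(
  steps=[
    [1,5.7,-1.2,7.4,0],
    [1,6.5,-1.3,6.8,0],
    [1,7.2,-1.5,6.1,0],
    [1,7.7,-1.6,5.2,0],
    [1,8.2,-1.7,4.4,0],
    [1,0,0,0,0],
    [1,0,0,0,0],
  ],
)

```text
clock: 11.6
position: [0.5721, 0.1999, 0.1018]
ee_rot: [-0.313, -3.125, -0.003]
force: [-2.8, 5.1, 5.7]
width: 0.17
gripper_force: 25.0
```

Run:
```python
from h import *
s=observe();print(s['position'],s['force'],s['width'])
e=cam('scene');w=cam('wrist')
I=[cv2.resize(e['image'][235:325,105:225],(512,384),interpolation=2),cv2.resize(e['image'][140:236,220:348],(512,384),interpolation=2)]
cv2.imwrite('pics/e.png',cv2.resize(np.hstack(I),(800,300))[...,::-1])
```

```text
[0.57211917 0.19993951 0.10183121] [-2.84127293  5.14872386  5.66459787] 0.17039858180703585
```

View pics/e.png

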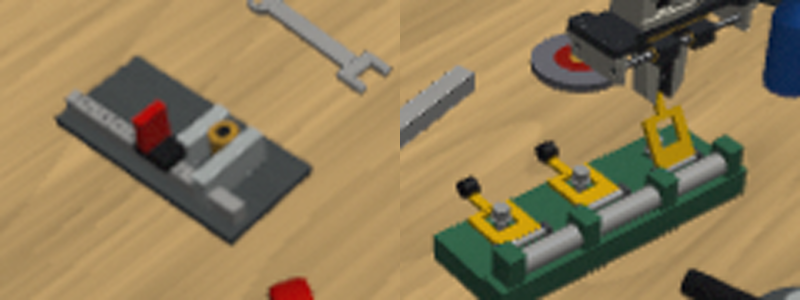

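The caliper is still shut on the upright sleeve. The left cap stands open at about 60° in the fingers and the other two are shut.

```bash
python3 -c "
from cell import arm; print(arm.sign_off())"
```

```text
the job is handed in; nothing more can be done
None
```

I've handed the job in: the caliper is shut on the upright sleeve, and the loose bolt (the leftmost, highest y) is down about 6 mm with its cap held open at about 60°. The other two caps are shut and no bystander was touched; the hand-in call returned no verdict.

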